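# Check the anvil gap of the specimen stand with the setting blade

### The arm

A 6-joint arm with a two-finger parallel gripper is mounted at the origin on the work surface. World frame = base frame: x ahead of the robot, y to its left, z up, the work surface at z = 0. Lengths are in m, angles in rad, forces in N, time in s.
With the tool pointing down it reaches from about 0.375 to 0.9 m from the base axis. Payload 3.1 kg.
Tool frame: the origin (TCP) lies at the very end of the fingers, on their centre line; the grasp point (between the pads) lies 19 mm behind it; z points along the fingers, y is the line along which they close (so a half turn about z gives the same grasp; the last joint's range is limited). The gripper opens to 85 mm and grips with 20 to 120 N. Pads are 22 mm wide; open, the fingers measure 114 mm over their backs; the gripper's body (76 mm by 85 mm) begins 54 mm behind the grasp point. The pads swing forward as they close: fully open they stand 13 mm farther back than shut.
Start: joints at [1.054, 0.527, 1.433, -0, 1.181, -0.178], TCP at [0.208, 0.589, 0.231] pointing down, gripper open.
Joint ranges: [-3.08, 3.08], [-0.75, 2.2], [0.22, 2.44], [-1.43, 4.57], [0, 2.65], [-2.85, 2.85]. Speed limits (rad/s): [2.79, 2.79, 3.14, 3.14, 3.14, 3.14].

### API

Orientations are given as a unit quaternion [x, y, z, w].
In Python, from station import manip, vision gives the robot as it stands.
- The arm moves only by the tool drive_tool, never from a script. Its argument "deltas" is a list that holds one entry, the list of rows, each a list of 4 numbers: the shift along the tool's x, y, z in mm, then the turn about the tool's z in rad. A call has 1 to 5 rows; each row is the pose to reach, as a shift and turn from the pose commanded when the call began, along the tool's axes at that moment; what a row does not reach only later rows make up. A row lasts 1/12 s, in which the tool goes at most 41.7 mm and 7.16 degrees, less where a joint would pass 70% of its speed; a pose out of reach is approached as far as the arm can. A call with a gripper value outside its range is refused whole. "jaw" is the finger opening in mm, from 0 to 85.4, set as the call begins (left out, the last holds). The fingers move at their own pace and stop on an object; "force" is the grip in N (left out, the last holds). Time passes only in rows, so rows that repeat a pose let the fingers close. It gives the time, the measured TCP pose, the force, the opening and the grip force at its end, in the units of the state.
- manip.sense(): the state, without advancing time (a new reading comes with each control period).
- vision.snapshot(name): name is "scene" or "top" or "wrist"; returns the picture (480x640x3 uint8, red, green, blue); there is no depth.
- vision.camera_model(name): a dict with "camera_matrix" (3x3 intrinsics, pixels), "D" ([k1, k2, p1, p2, k3] as OpenCV has them; the pictures are not rectified), "rvec" (rotation vector, rad) and "tvec" (3), from world to camera coordinates, as OpenCV has them. Camera axes: x right, y down, z forward; pixel columns grow to the right and rows downward; lengths in m; the calibration is good to about 2 mm. A picture is of the moment at which its call begins: read the wrist's pose just before it. camera_model takes no time and is no camera call; for the wrist camera it gives the pose at the moment of the call.
- manip.sign_off(): hands the job in; it is judged then, once.
The state is a dict: "t": time; "q": joint angles; "qd": joint speeds; "tau": joint torques, N m; "tcp_pos": TCP position; "tool_rot": TCP orientation; "force": force on the tool from outside, world axes, zero at the start; "ft_torque": the same for the moment, N m; "finger_gap": opening from 0.0 (shut) to 1.0 (fully open); "gripper_force": force on a finger pad.
Only numpy, scipy, OpenCV 4.12 (cv2) and the standard library are available. Lean on these libraries where they do the work, as an engineer would, in place of code of your own. Each camera call takes 0.05 s, during which the arm holds its last target. There are 200 camera calls.

### The job

A steel test bar is still lying across the gap of the leaning anvil stand: take it off and lay it flat, without dropping it, in the empty bay of the blue tray. Then take the green-handled gauge from the wooden rack, slide its blade into the stand's gap until its steel collar sits flush on the stand's face, and leave it there, released. Leave the red and yellow gauges, the mounts in the tray and everything else where they are.

Things in the scene. Friction and masses are not known exactly. Their poses are not given: they have to be found in the camera images.
- fixture: the anvil stand, fixed: green base plate 170 x 100 x 12 mm on the table, grey supports, and on them the leaning block. Origin on the table straight below the mouth of the gap; its low side (+x) faces away from the robot
- head: dark steel block on the stand, 70 x 80 x 55 mm. Origin: centre of the gap's mouth in the face, 85 mm above the table. z out of the face, leaning 30 deg from vertical to the stand's low side; x down the slope, y level, along the gap. Gap through the block along -z: 6 mm (x) by 27 mm (y), mouth chamfer 3 mm. Face +/-35 (x), +/-40 mm (y). Brass pins, 4 mm thick, 6 high, at x +7, y +/-25 mm
- bar: plain steel test bar, 10 x 10 x 55 mm, 43 g, with a small dark notch mark; at the start it lies on the block's face over the gap, resting against the two pins. Origin at its centre, y along its length, z square to the face at the start
- tray: blue open tray, fixed, 130 (x) x 220 (y) x 45 mm high, walls and floor 5 mm; origin at the centre of its underside. A divider across the middle (at y = 0) makes two bays; the bay at -y holds the mounts, the one at +y is empty
- tray_bay (a point): centre of the floor of the tray's empty bay (its +y bay, inside 120 x 102 mm, walls 40 mm above the floor), 54 mm along tray y from the tray's centre, 5 mm above the table
- rack: wooden rack block, fixed, 60 (x) x 150 (y) x 50 mm high, origin at the centre of its underside; three slots (9 x 29 mm) in a row along its y, 45 mm apart, each holding a gauge upright
- green_gauge: green-handled gauge, 80 g, upright in the rack, collar on its top. Steel blade 3 (x) x 22 (y) mm, reaching 40 mm below a collar 22 x 36 x 6 mm; handle above, 14 (x) x 26 (y) mm, from 6 to 56 mm over the collar's underside. Origin: centre of the collar's underside; z up the handle, blade along -z. Alike after half a turn about z
- red_gauge: the same shape with a red handle, in the rack; to be left there
- yellow_gauge: the same shape with a yellow handle, in the rack; to be left there
- mount_a: black specimen mount, disc 30 mm diameter, 18 mm high, in the tray's -y bay; origin under its centre
- mount_b: second such mount in the same bay
- bottle: closed amber bottle, 54 mm diameter, 125 mm tall, standing behind; origin under its centre
- jar: closed jar, 60 mm diameter, 70 mm tall, standing behind; origin under its centre
- screwdriver: screwdriver, 180 mm long, lying near the robot, handle to its -x
Not all that is in view belongs to the job. What is shaped like the green_gauge but purple is not meant. There is more than one size of the bar; the one meant has the size given above.

How it is judged:
On the way, in this order (a step that is already met when the one before it is completed fails the run):
1. the bar lies released in the tray's empty bay (x of bar in the frame of tray between -0.055 and 0.055 m and y of bar in the frame of tray between 0.006 and 0.102 m and z of bar in the frame of tray below 0.02 m and linear speed of bar below 0.03 m/s and contact force between the fingers and bar below 0.1 N), for 0.2 s.
2. the green gauge's collar sits on the block's face, its blade in the gap (x of green_gauge in the frame of head between -0.004 and 0.004 m and y of green_gauge in the frame of head between -0.005 and 0.005 m and z of green_gauge in the frame of head between -0.004 and 0.004 m and angle between the z axis of green_gauge and the z axis of head, either way round below 0.08 rad and angle between the y axis of green_gauge and the y axis of head, either way round below 0.2 rad), for 0.2 s.
At the end, for the whole second after the job is handed in: Bar released and at rest in the tray's empty bay, its centre under 20 mm above the tray's underside. Green gauge released and at rest in the gap: origin within 4 mm (block x, z) and 5 mm (y) of the mouth centre, axes within 0.08 rad (z) and 0.2 rad (y) of the block's (all of step 1 and all of step 2 and linear speed of green_gauge below 0.02 m/s and contact force between the fingers and green_gauge below 0.1 N); the robot touches nothing.
It fails at once if the bar is dropped (moves faster than 0.8 m/s while not held) (linear speed of bar above 0.8 m/s and contact force between the fingers and bar below 0.05 N).
It fails at once if the red or yellow gauge is moved more than 20 mm (distance of any of red_gauge, yellow_gauge from where it was at the start of the episode above 0.02 m).
It fails at once if a mount in the tray is moved more than 30 mm (distance of any of mount_a, mount_b from where it was at the start of the episode above 0.03 m).
It fails at once if the bottle, jar or screwdriver is moved more than 30 mm (distance of any of bottle, jar, screwdriver from where it was at the start of the episode above 0.03 m).
It also fails if it takes over 69 s, if anything falls off the work surface, if the arm or the gripper's body presses on something with over 40 N, if the wrist force passes 120 N, or if a joint passes its speed limit or range.

## Working session

There is one attempt and no reset: what is moved stays moved. The work goes in short steps, Python scripts to look and compute and a tool call to move; the robot and the scene stay as the last step left them, time stands still between calls to the robot, and variables do not carry over. Pictures are saved under pics/ and viewed, at most 10 in all, crops included, and the job is handed in when it is done.

Besides the shell and the picture viewer there is one more tool, called after ">>>" as a command line: name --argument value ..., lists and objects as JSON in quotes. drive_tool: Moves the arm, as the interface text tells. Its arguments: {"type":"object","properties":{"deltas":{"type":"array"},"jaw":{"type":"number"},"force":{"type":"number"}},"required":["deltas"]}

```bash
ls; mkdir -p pics; python3 - <<'E'
from station import manip, vision
import cv2
s=manip.sense(); print(s)
for n in("scene","top","wrist"):
    im=vision.snapshot(n); cv2.imwrite(f"pics/{n}0.png",im[:,:,::-1]); m=vision.camera_model(n); print(n,m)
E
```

```text
pics
{'t': 0.0, 'q': array([ 1.05350172e+00,  5.28442504e-01,  1.43391950e+00,  8.47841229e-06,
        1.18138789e+00, -1.78491734e-01]), 'qd': array([-0.00128261, -0.00091349,  0.00043429, -0.00103876,  0.00170511,
        0.00225741]), 'tau': array([-4.19251965e-04, -4.42352128e+01, -1.78020072e+01, -3.61853636e-04,
        8.24505201e-03, -2.29346441e-06]), 'tcp_pos': array([0.20732693, 0.58884667, 0.23034268]), 'tool_rot': array([ 1.68593875e-01,  9.85685011e-01, -1.01266953e-03, -3.71407182e-04]), 'force': array([-0.80707867, -0.75754852, -0.16842429]), 'ft_torque': array([ 0.02240197, -0.00975326, -0.00634047]), 'gripper_force': 0.0, 'finger_gap': 1.0005341358649948}
scene {'camera_matrix': array([[521.18485247,   0.        , 314.63508752],
       [  0.        , 521.18485247, 245.4650447 ],
       [  0.        ,   0.        ,   1.        ]]), 'D': array([-0.04394815,  0.        ,  0.        ,  0.        ,  0.        ]), 'rvec': array([ 2.17706664,  1.05546084, -0.42549727]), 'tvec': array([-0.3772645 , -0.27251575,  1.63573134])}
top {'camera_matrix': array([[465.10120511,   0.        , 326.23440236],
       [  0.        , 465.10120511, 242.75113546],
       [  0.        ,   0.        ,   1.        ]]), 'D': array([-0.0067124,  0.       ,  0.       ,  0.       ,  0.       ]), 'rvec': array([ 2.13160908, -2.12836608,  0.19399496]), 'tvec': array([0.01025006, 0.58710484, 0.82783843])}
wrist {'camera_matrix': array([[343.28380308,   0.        , 324.87585855],
       [  0.        , 343.28380308, 239.70930072],
       [  0.        ,   0.        ,   1.        ]]), 'D': array([0.00456672, 0.        , 0.        , 0.        , 0.        ]), 'rvec': array([-2.34803676, -1.66237914, -0.25658151]), 'tvec': array([-0.62501672, -0.03889697,  0.38066976])}
```

View pics/scene0.png

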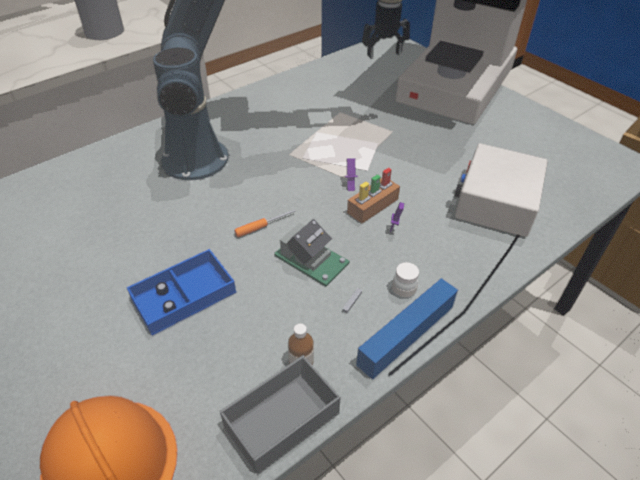

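View pics/top0.png

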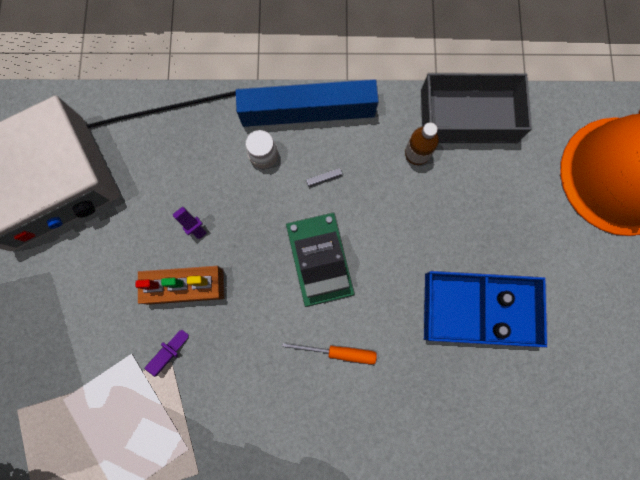

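The scene view shows the leaning stand near (310,250), the tray at (180,290), and the rack at (375,200). In the top view the stand is at (320,262), the rack at (180,285) with green in the middle, the tray's empty bay at (455,308), and a decoy bar at (324,178).

```bash
python3 - <<'E'
import cv2,numpy as np
t=cv2.imread("pics/top0.png"); s=cv2.imread("pics/scene0.png")
a=cv2.resize(t[200:320,270:370],(500,600),interpolation=cv2.INTER_CUBIC)
b=cv2.resize(s[210:290,265:305+50],None,fx=3.3,fy=3.3,interpolation=cv2.INTER_CUBIC)
c=cv2.resize(t[255:315,125:230],(300,172),interpolation=cv2.INTER_CUBIC)
o=np.zeros((600,800,3),np.uint8); o[:,:500]=a; o[:264,500:797]=b[:264,:297]; o[300:472,500:]=c
cv2.imwrite("pics/zoom0.png",o)
E
```

```text
(no output)
```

View pics/zoom0.png

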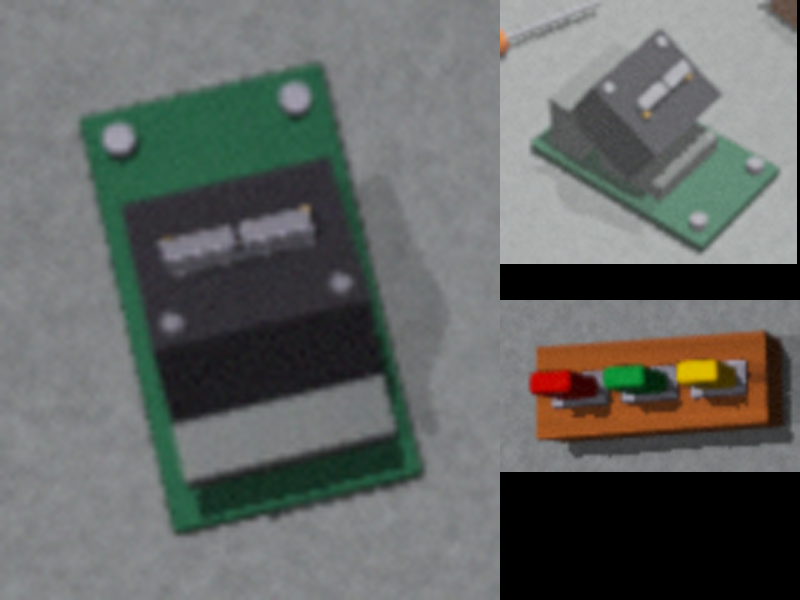

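The zoom shows the block's face corners at about (295,241), (336,232), (346,260) and (301,269) in top pixels. The notched bar is at (317,247) with the pins just below it. The gauge handles' long sides run along the rack.

```bash
cat > h.py <<'E'
import numpy as np, cv2
from station import manip, vision
from scipy.spatial.transform import Rotation as R
def ray(m,uv):
    p=cv2.undistortPoints(np.array([[uv]],float),m["camera_matrix"],m["D"])[0,0]
    Rm=cv2.Rodrigues(m["rvec"])[0]
    return -Rm.T@m["tvec"], Rm.T@np.array([p[0],p[1],1.])
def onplane(m,uv,n,d):           # n.X=d
    o,r=ray(m,uv); n=np.array(n,float)
    return o+r*(d-n@o)/(n@r)
def onz(m,uv,z): return onplane(m,uv,[0,0,1],z)
def proj(m,X): return cv2.projectPoints(np.atleast_2d(X).astype(float),m["rvec"],m["tvec"],m["camera_matrix"],m["D"])[0][:,0]
def face(m,uv,c,yaw):            # pixel onto head face -> head coordinates and world
    n=np.array([np.sin(np.pi/6)*np.cos(yaw),np.sin(np.pi/6)*np.sin(yaw),np.cos(np.pi/6)])
    return onplane(m,uv,n,n@c)
def delta(target,yaw_y):
    """shift (mm, tool axes) and turn to bring TCP to target with tool y along world yaw yaw_y (mod pi)"""
    s=manip.sense(); r=R.from_quat(s["tool_rot"]).as_matrix()
    d=r.T@(np.array(target)-s["tcp_pos"])*1000
    a=np.arctan2(r[1,1],r[0,1]); t=(a-yaw_y+np.pi/2)%np.pi-np.pi/2
    return d.round(1), round(t,3), s["t"], s["q"][5].round(2)
E
python3 - <<'E'
from h import *
m=vision.camera_model("top")
from scipy.optimize import least_squares
for nm,z,ps in(("plate",.012,[(286.4,224),(334.4,213),(354.4,294),(305.4,306)]),("tray",.045,[(427,271),(545,274),(547,347),(425,343)]),("rack",.05,[(137.5,271.5),(219,266),(219,298.5),(137.5,303.5)])):
    P=np.array([onz(m,p,z) for p in ps]);print(nm,P.mean(0).round(4),P[:,:2].round(3).tolist(),"edge y dir",np.degrees(np.arctan2(*( (P[0]-P[1]+P[3]-P[2])[[1,0]]))).round(1))
px=np.array([(295,241),(336,232),(346.4,260),(301,269.4)])
def W(v,L):
    c,y=np.array([v[0],v[1],.085]),v[2]
    return c+L@(R.from_euler("z",y)*R.from_euler("y",np.pi/6)).as_matrix().T
L=np.array([(35,40,0),(35,-40,0),(-35,-40,0),(-35,40,0)])/1000
s=least_squares(lambda v:(proj(m,W(v,L))-px).ravel(),[.6,0,.2])
print("head",s.x,s.fun.round(1))
n=vision.camera_model("scene")
print("bar/pins pred top",proj(m,W(s.x,np.array([[0,0,.01],[.007,.025,.006],[.007,-.025,.006]]))),"scene",proj(n,W(s.x,np.vstack([L,[0,0,.01]]))))
im=cv2.imread("pics/top0.png").astype(int);b,g,r=im[...,0],im[...,1],im[...,2]
k=((g>80)&(r<60)&(b<80)).astype(np.uint8);k[:,200:]=0
l=cv2.findContours(k,cv2.RETR_EXTERNAL,cv2.CHAIN_APPROX_NONE)[0]
for c in l:
    if cv2.contourArea(c)>20: print(cv2.minAreaRect(c), onz(m,cv2.minAreaRect(c)[0],.1))
E
```

```text
plate [0.5626 0.0231 0.012 ] [[0.632, 0.09], [0.655, -0.005], [0.493, -0.044], [0.47, 0.051]] edge y dir 103.6
tray [ 0.4648 -0.2872  0.045 ] [[0.535, -0.179], [0.529, -0.403], [0.394, -0.396], [0.401, -0.171]] edge y dir 88.4
rack [0.5073 0.2872 0.05  ] [[0.532, 0.365], [0.543, 0.213], [0.482, 0.21], [0.472, 0.361]] edge y dir 93.8
head [0.56746505 0.0233699  0.2317126 ] [ 0.  -0.1  0.8 -0.7 -1.1 -0.   0.2  0.8]
bar/pins pred top [[318.88040237 246.74591274]
 [304.98730556 248.33969919]
 [331.81821067 242.15818695]] scene [[331.12993991 238.42556494]
 [311.0108372  256.97122683]
 [291.28644348 235.59832395]
 [312.04973722 217.78172878]
 [313.1268287  235.4334591 ]]
((167.5, 281.5), (7.0, 13.0), 90.0) [0.50866071 0.2907847  0.1       ]
```

```bash
python3 - <<'E'
from h import *
print(delta([.54,.02,.26],np.radians(103.3)))
m=vision.camera_model("wrist");o=ray(m,(320,240));s=manip.sense();r=R.from_quat(s["tool_rot"]).as_matrix();print("cam in tool",r.T@(o[0]-s["tcp_pos"]),r.T@o[1])
E
```

```text
(array([-502.8, -426.2,  -28.9]), np.float64(-0.571), 0.15, np.float64(-0.18))
cam in tool [ 0.07856468  0.00111518 -0.14258356] [-0.30538546 -0.01466756  0.95222216]
```

>>> drive_tool --deltas '[[[-30,-25,-2,0],[-62,-53,-4,0],[-94,-80,-6,0],[-126,-107,-8,0],[-150,-127,-9,0]]]'

```text
t: 0.57
tcp_pos: [0.3075, 0.4173, 0.2402]
tool_rot: [0.169, 0.986, -0.001, -0.0]
force: [1.0, 0.1, 0.6]
finger_gap: 1.001
gripper_force: 0.0
```

>>> drive_tool --deltas '[[[-30,-25,-2,0],[-62,-53,-4,0],[-94,-80,-6,0],[-126,-107,-8,0],[-150,-127,-9,0]]]'

```text
t: 0.98
tcp_pos: [0.4073, 0.2477, 0.2495]
tool_rot: [0.169, 0.986, -0.0, 0.0]
force: [0.4, 1.0, 0.2]
finger_gap: 0.997
gripper_force: 0.0
```

>>> drive_tool --deltas '[[[-30,-25,-2,0],[-62,-53,-4,0],[-94,-80,-6,0],[-126,-107,-8,0],[-150,-127,-9,0]]]'

```text
t: 1.4
tcp_pos: [0.5069, 0.0777, 0.2585]
tool_rot: [0.169, 0.986, -0.0, 0.001]
force: [0.7, 0.5, 0.3]
finger_gap: 1.001
gripper_force: 0.0
```

>>> drive_tool --deltas '[[[-25,-22,-1,-0.11],[-50,-45,-2,-0.23],[-52,-45,-2,-0.35],[-52,-45,-2,-0.46],[-52,-45,-2,-0.57]]]'

```text
t: 1.82
tcp_pos: [0.5397, 0.0198, 0.2598]
tool_rot: [-0.117, 0.993, 0.0, -0.0]
force: [1.0, 0.8, -0.8]
finger_gap: 1.001
gripper_force: 0.0
```

```bash
python3 - <<'E'
from h import *
print(delta([.54,.02,.26],np.radians(103.3)))
m=vision.camera_model("wrist");im=vision.snapshot("wrist");cv2.imwrite("pics/w1.png",im[:,:,::-1]);np.save("w1.npy",m,allow_pickle=True);print(manip.sense()["t"],manip.sense()["tcp_pos"])
E
```

```text
(array([-0.3,  0.1, -0.2]), np.float64(0.003), 1.8167, np.float64(-1.98))
1.8667 [0.53944465 0.0201941  0.25985594]
```

View pics/w1.png

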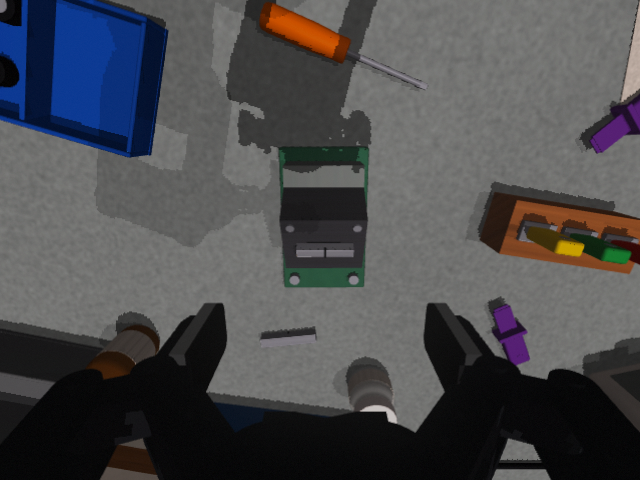

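```bash
python3 - <<'E'
import cv2
a=cv2.imread("pics/w1.png")[180:300,270:390]
cv2.imwrite("pics/w1z.png",cv2.resize(a,(600,600),interpolation=cv2.INTER_CUBIC))
E
```

```text
(no output)
```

View pics/w1z.png

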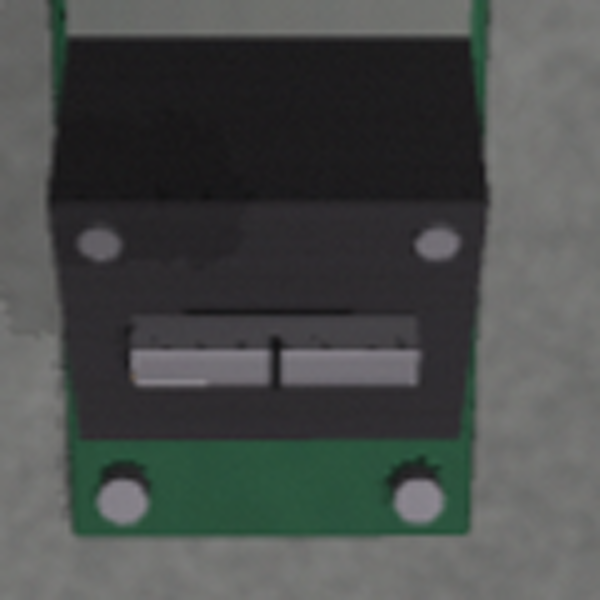

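The zoomed wrist crop shows the face corners at about (50,203), (487,202), (461,438) and (79,438) in zoom pixels. The bar's top spans (130..420, 348..386), with the notch at (277,365).

```bash
python3 - <<'E'
from h import *
from scipy.optimize import least_squares
m=np.load("w1.npy",allow_pickle=True).item()
Z=lambda p:(np.array(p)+.5)/5-.5+[270,180]
px=Z([(50,203),(487,202),(461,438),(79,438)])
L=np.array([(-35,-40,0),(-35,40,0),(35,40,0),(35,-40,0)])/1000
def W(v,L):
    return v[:3]+L@(R.from_euler("z",v[3])*R.from_euler("y",np.pi/6)).as_matrix().T
s=least_squares(lambda v:(proj(m,W(np.r_[v[:2],.085,v[2]],L))-px).ravel(),[.567,.023,.23]);print("head",s.x,s.fun.round(1))
s4=least_squares(lambda v:(proj(m,W(v,L))-px).ravel(),[.567,.023,.085,.23]);print("free z",s4.x,s4.fun.round(1))
v=np.r_[s.x[:2],.085,s.x[2]]
H=(R.from_euler("z",v[3])*R.from_euler("y",np.pi/6)).as_matrix();n=H[:,2]
for q in [(130,367),(275,367),(420,367),(275,348),(275,386)]:
    X=onplane(m,Z(q),n,n@v[:3]+.01); print("bar top",(H.T@(X-v[:3])*1000).round(1))
B=W(v,np.array([[0,0,.005]]))[0];print("bar centre",B)
T=B+.005*np.array([np.cos(v[3]),np.sin(v[3]),0]); T[2]=.15
print(delta(T,v[3]+np.pi/2))
# gauge green in wrist view
im=cv2.imread("pics/w1.png").astype(int);b,g,r=im[...,0],im[...,1],im[...,2]
k=((g>70)&(r<60)&(b<80)).astype(np.uint8);k[:,:560]=0
for c in cv2.findContours(k,cv2.RETR_EXTERNAL,cv2.CHAIN_APPROX_NONE)[0]:
    if cv2.contourArea(c)>20: print(cv2.minAreaRect(c), onz(m,cv2.minAreaRect(c)[0],.106))
E
```

```text
head [0.56829841 0.02648833 0.23589145] [-0.7 -0.3  0.7 -0.2 -0.2  0.3  0.1  0.4]
free z [0.56920115 0.02669221 0.08204304 0.23589502] [-0.3 -0.1  0.3 -0.  -0.5  0.   0.5  0.1]
bar top [ -0.6 -26.6  10. ]
bar top [-0.6  1.1 10. ]
bar top [-0.5 28.8 10. ]
bar top [-6.1  1.1 10. ]
bar top [ 5.1  1.1 10. ]
bar centre [0.57072917 0.02707261 0.08933013]
(array([-37.1,  -0.8, 109.8]), np.float64(0.003), 1.8667, np.float64(-1.98))
((616.1621704101562, 255.5270233154297), (27.12583351135254, 13.480716705322266), 9.462321281433105) [0.50843058 0.28834968 0.106     ]
```

>>> drive_tool --deltas '[[[-20,0,30,0],[-40,0,60,0],[-40,0,95,0],[-40,0,130,0],[-40,0,150,0]]]' --jaw 66 --force 25

```text
t: 2.28
tcp_pos: [0.5764, 0.0305, 0.1066]
tool_rot: [-0.114, 0.993, 0.001, -0.003]
force: [-1.1, 0.4, 0.4]
finger_gap: 0.769
gripper_force: 0.0
```

```bash
python3 - <<'E'
from h import *
v=.2359; print(delta(np.array([.5707+.008*np.cos(v),.0271+.008*np.sin(v),.0815]),v+np.pi/2), manip.sense()["finger_gap"])
im=vision.snapshot("wrist");cv2.imwrite("pics/w2.png",im[:,:,::-1])
E
```

```text
(array([-1.8, -2.1, 25.1]), np.float64(-0.007), 2.2833, np.float64(-1.94)) 0.7692133989383664
```

View pics/w2.png

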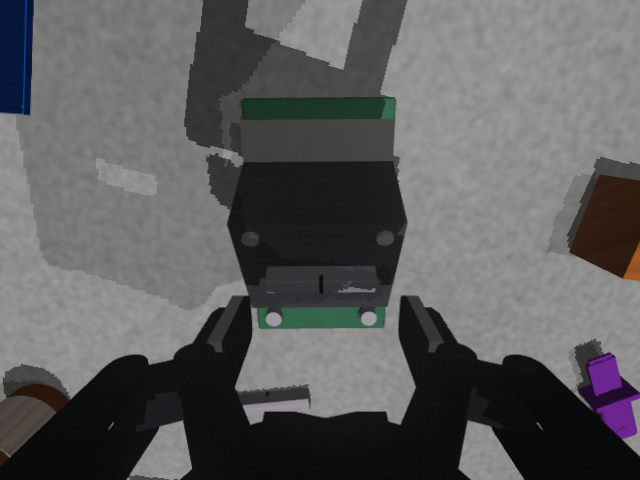

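The fingers straddle the block: inner edges at columns 248 and 403, bar notch at (321,283), so the bar sits slightly to -y, as computed.

>>> drive_tool --deltas '[[[-2,-2,8,-0.005],[-2,-2,14,-0.005],[-2,-2,19,-0.005],[-2,-2,22,-0.005],[-2,-2,22,-0.005]]]'

```text
t: 2.75
tcp_pos: [0.5813, 0.0284, 0.0888]
tool_rot: [-0.118, 0.993, -0.0, 0.001]
force: [-0.3, -0.4, -0.7]
finger_gap: 0.777
gripper_force: 0.0
```

>>> drive_tool --deltas '[[[3,0,2,0],[3,0,5,0],[3,0,7,0],[3,0,7,0]]]'

```text
t: 3.08
tcp_pos: [0.5777, 0.0278, 0.0812]
tool_rot: [-0.118, 0.993, 0.0, -0.0]
force: [-0.8, 1.1, 0.7]
finger_gap: 0.767
gripper_force: 0.0
```

>>> drive_tool --deltas '[[[0,0,0,0],[0,0,0,0],[0,0,0,0],[0,0,0,0],[0,0,0,0]]]' --jaw 45

```text
t: 3.5
tcp_pos: [0.578, 0.0278, 0.0816]
tool_rot: [-0.118, 0.993, -0.0, 0.0]
force: [-1.3, 0.3, 3.2]
finger_gap: 0.629
gripper_force: 26.4
```

>>> drive_tool --deltas '[[[0,0,0,0],[0,0,-5,0],[0,0,-20,0],[0,0,-40,0],[0,0,-60,0]]]' --force 35

```text
t: 3.92
tcp_pos: [0.5775, 0.0278, 0.1413]
tool_rot: [-0.118, 0.993, 0.0, -0.001]
force: [0.6, 0.3, 0.3]
finger_gap: 0.63
gripper_force: 36.9
```

```bash
python3 - <<'E'
from h import *
# tray centre and axis from top view
c=np.array([.4648,-.2872]); a=np.radians(88.4); u=np.array([np.cos(a),np.sin(a)])
bay=c+.054*u; print(bay)
print(delta([bay[0],bay[1],.142],a), manip.sense()["finger_gap"])
im=vision.snapshot("wrist");cv2.imwrite("pics/w3.png",im[:,:,::-1])
E
```

```text
[ 0.46630777 -0.23322105]
(array([ 169.2, -227.8,   -0.6]), np.float64(0.264), 3.9167, np.float64(-1.95)) 0.6299973254446871
```

View pics/w3.png

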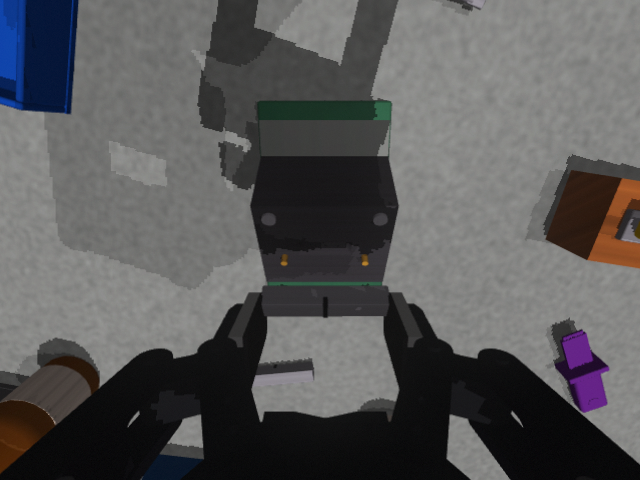

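The wrist view shows the bar held level between the fingers, with its notch at (325,305). The pins on the face are now bare at (284,260) and (365,260).

>>> drive_tool --deltas '[[[15,-20,0,0],[38,-51,0,0],[61,-82,0,0],[84,-113,0,0],[100,-135,0,0]]]'

```text
t: 4.38
tcp_pos: [0.5111, -0.1291, 0.141]
tool_rot: [-0.118, 0.993, -0.0, -0.0]
force: [-0.1, 0.1, -1.0]
finger_gap: 0.626
gripper_force: 37.0
```

>>> drive_tool --deltas '[[[23,-31,0,0],[46,-62,0,0],[69,-93,0,0.09],[69,-93,0,0.18],[69,-93,0,0.264]]]'

```text
t: 4.8
tcp_pos: [0.4662, -0.2362, 0.141]
tool_rot: [0.019, 1.0, -0.0, 0.0]
force: [0.1, 0.1, -0.8]
finger_gap: 0.621
gripper_force: 37.0
```

```bash
python3 - <<'E'
from h import *
m=vision.camera_model("wrist");im=vision.snapshot("wrist");cv2.imwrite("pics/w4.png",im[:,:,::-1]);np.save("w4.npy",m,allow_pickle=True)
print(delta([.4663,-.2332,.04],np.radians(88.4)), manip.sense()["finger_gap"],manip.sense()["gripper_force"])
E
```

```text
(array([  0.2,   1.9, 101. ]), np.float64(-0.01), 4.85, np.float64(-2.21)) 0.6250215236911923 36.98835611343384
```

View pics/w4.png

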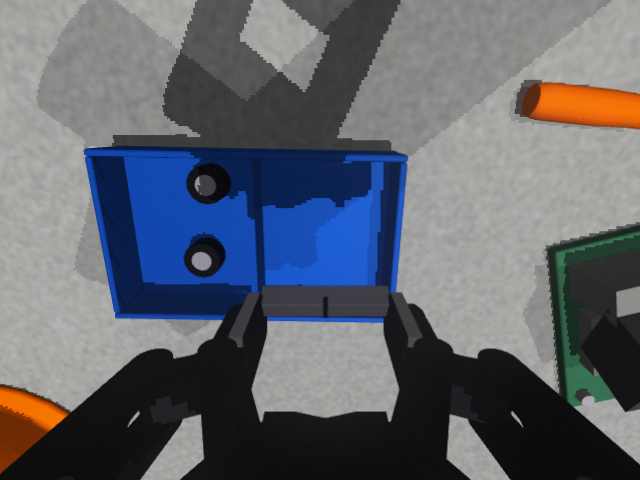

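The tray rim corners are at (87,150), (407,156), (392,320) and (117,317). The bar hangs over the right-hand, empty bay.

```bash
python3 - <<'E'
from h import *
m=np.load("w4.npy",allow_pickle=True).item()
P=np.array([onz(m,p,.045) for p in[(86,150),(407,156),(393,321),(117,317)]]);print(P.round(3))
c=P.mean(0); e=(P[1]-P[0]+P[2]-P[3]); a=np.arctan2(e[1],e[0]); b=c[:2]+.054*np.array([np.cos(a),np.sin(a)]);print(c,np.degrees(a),b)
print(delta([b[0],b[1],.04],a))
E
```

```text
[[ 0.395 -0.393  0.045]
 [ 0.407 -0.177  0.045]
 [ 0.534 -0.184  0.045]
 [ 0.522 -0.401  0.045]]
[ 0.46448269 -0.28879707  0.045     ] 86.88766109121744 [ 0.46741456 -0.23487672]
(array([ -1. ,   0.2, 101. ]), np.float64(0.016), 4.85, np.float64(-2.21))
```

>>> drive_tool --deltas '[[[0,0,25,0.01],[0,0,55,0.016],[0,0,85,0.016],[0,0,110,0.016],[0,0,126,0.016]]]'

```text
t: 5.27
tcp_pos: [0.4662, -0.2323, 0.0128]
tool_rot: [0.021, 1.0, 0.001, -0.001]
force: [0.2, 0.8, 0.3]
finger_gap: 0.624
gripper_force: 37.0
```

>>> drive_tool --deltas '[[[0,0,2,0],[0,0,5,0],[0,0,7,0],[0,0,8,0],[0,0,8,0]]]' --force 20

```text
t: 5.68
tcp_pos: [0.4677, -0.2338, 0.0082]
tool_rot: [0.022, 1.0, -0.001, 0.001]
force: [-0.2, -0.1, -0.1]
finger_gap: 0.627
gripper_force: 37.0
```

>>> drive_tool --deltas '[[[0,0,1,0],[0,0,2,0],[0,0,3,0],[0,0,3,0]]]'

```text
t: 6.02
tcp_pos: [0.4671, -0.2335, 0.0045]
tool_rot: [0.022, 1.0, -0.0, 0.0]
force: [0.9, -0.0, -0.1]
finger_gap: 0.625
gripper_force: 37.0
```

>>> drive_tool --deltas '[[[0,0,1,0],[0,0,2,0],[0,0,3,0],[0,0,3,0]]]'

```text
t: 6.35
tcp_pos: [0.4671, -0.2335, 0.0037]
tool_rot: [0.022, 1.0, -0.0, 0.0]
force: [-2.6, 0.9, 20.5]
finger_gap: 0.623
gripper_force: 38.7
```

Contact with the floor. I'll ease up slightly and release.

>>> drive_tool --deltas '[[[0,0,-1,0],[0,0,-2,0]]]'

```text
t: 6.52
tcp_pos: [0.4671, -0.2335, 0.0043]
tool_rot: [0.022, 1.0, -0.0, 0.0]
force: [-0.9, 0.6, -0.2]
finger_gap: 0.626
gripper_force: 37.1
```

>>> drive_tool --deltas '[[[0,0,0,0],[0,0,0,0],[0,0,0,0],[0,0,0,0]]]' --jaw 62

```text
t: 6.85
tcp_pos: [0.467, -0.2334, 0.003]
tool_rot: [0.022, 1.0, 0.0, -0.0]
force: [-0.4, 0.0, 0.4]
finger_gap: 0.728
gripper_force: 0.0
```

>>> drive_tool --deltas '[[[0,0,-5,0],[0,0,-20,0],[0,0,-50,0],[0,0,-85,0],[0,0,-120,0]]]'

```text
t: 7.27
tcp_pos: [0.4663, -0.2329, 0.1241]
tool_rot: [0.022, 1.0, 0.001, -0.001]
force: [1.2, -0.8, 0.7]
finger_gap: 0.725
gripper_force: 0.0
```

```bash
python3 - <<'E'
from h import *
im=vision.snapshot("wrist");cv2.imwrite("pics/w5.png",im[:,:,::-1])
u=np.radians(93.8)
print(delta([.505,.289,.2],u))
E
```

```text
(array([-12.9, 525. , -72.6]), np.float64(-0.11), 7.3167, np.float64(-2.2))
```

View pics/w5.png

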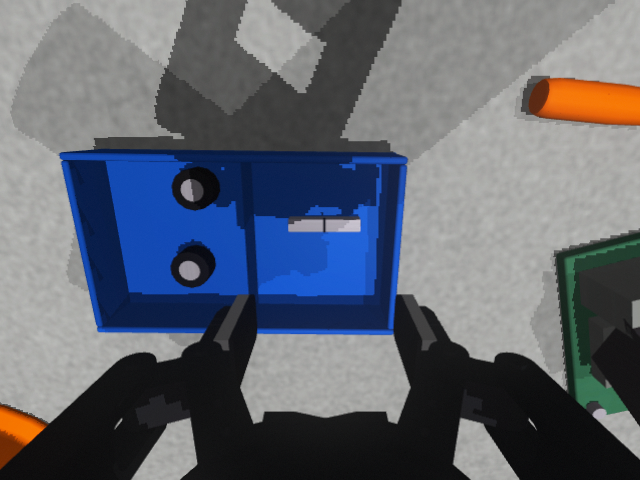

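The bar lies flat in the empty bay at (324,224), released, and the mounts are undisturbed. Next is the rack.

>>> drive_tool --deltas '[[[0,20,-30,0],[0,55,-60,0],[-2,90,-80,0],[-4,130,-90,0],[-4,160,-90,0]]]'

```text
t: 7.73
tcp_pos: [0.4795, -0.0723, 0.2161]
tool_rot: [0.022, 1.0, -0.001, 0.003]
force: [0.3, 0.2, 0.1]
finger_gap: 0.727
gripper_force: 0.0
```

>>> drive_tool --deltas '[[[0,40,0,0],[0,80,0,0],[0,120,0,0],[0,160,0,0],[0,190,0,0]]]'

```text
t: 8.15
tcp_pos: [0.4856, 0.119, 0.2134]
tool_rot: [0.021, 1.0, 0.0, -0.0]
force: [0.1, -0.1, 0.2]
finger_gap: 0.725
gripper_force: 0.0
```

>>> drive_tool --deltas '[[[0,40,0,0],[0,80,0,0],[0,120,0,0],[0,160,0,-0.05],[0,172,0,-0.11]]]'

```text
t: 8.57
tcp_pos: [0.4936, 0.2931, 0.2134]
tool_rot: [-0.036, 0.999, 0.001, 0.001]
force: [0.2, -0.9, -0.0]
finger_gap: 0.729
gripper_force: 0.0
```

```bash
cat > g.py <<'E'
from h import *
import sys
m=vision.camera_model("wrist");im=vision.snapshot("wrist")[:,:,::-1];cv2.imwrite(sys.argv[1],im)
hsv=cv2.cvtColor(np.ascontiguousarray(im),cv2.COLOR_BGR2HSV)
for nm,lo,hi in(("green",50,80),("yellow",22,35),("red",0,5)):
    k=cv2.inRange(hsv,(lo,150,80),(hi,255,255))
    for c in cv2.findContours(k,cv2.RETR_EXTERNAL,cv2.CHAIN_APPROX_NONE)[0]:
        if 100<cv2.contourArea(c):
            r=cv2.minAreaRect(c); q=cv2.boxPoints(r)
            print(nm,cv2.contourArea(c),[x for x in np.round(r[0]+r[1]+(r[2],))],onz(m,r[0],.106).round(4),"corners",[onz(m,p,.106)[:2].round(4).tolist() for p in q])
E
python3 g.py pics/w6.png; python3 -c "
from h import *
print(manip.sense()['tcp_pos'],delta([.5,.289,.2],np.radians(93.8)))"
```

```text
green 367.0 [np.float64(318.0), np.float64(255.0), np.float64(14.0), np.float64(31.0), np.float64(88.0)] [0.5086 0.29   0.106 ] corners [[0.5044, 0.2775], [0.5017, 0.3013], [0.513, 0.3026], [0.5157, 0.2785]]
yellow 436.0 [np.float64(260.0), np.float64(254.0), np.float64(14.0), np.float64(32.0), np.float64(90.0)] [0.5107 0.2454 0.106 ] corners [[0.5059, 0.233], [0.5041, 0.2576], [0.5157, 0.2579], [0.5174, 0.2331]]
red 464.0 [np.float64(375.0), np.float64(254.0), np.float64(15.0), np.float64(32.0), np.float64(90.0)] [0.5048 0.3343 0.106 ] corners [[0.4995, 0.3213], [0.4978, 0.3459], [0.5101, 0.3475], [0.5119, 0.3226]]
[0.49370123 0.29308259 0.21329702] (array([-5.9, -4.6, 13.3]), np.float64(0.01), 8.6167, np.float64(-1.31))
```

>>> drive_tool --deltas '[[[-5,0,25,0.01],[-14,-4,50,0.01],[-14,-4,75,0.01],[-14,-4,85,0.01],[-14,-4,85,0.01]]]' --jaw 30 --force 40

```text
t: 9.03
tcp_pos: [0.5059, 0.2835, 0.1256]
tool_rot: [-0.028, 1.0, -0.001, -0.003]
force: [-0.4, 0.9, 0.2]
finger_gap: 0.35
gripper_force: 0.0
```

>>> drive_tool --deltas '[[[0,0,0,0],[0,0,0,0]]]'

```text
t: 9.2
tcp_pos: [0.5089, 0.2849, 0.1295]
tool_rot: [-0.028, 1.0, 0.0, 0.001]
force: [0.1, 0.4, 0.8]
finger_gap: 0.348
gripper_force: 0.0
```

```bash
python3 - <<'E'
from h import *
im=vision.snapshot("wrist")[:,:,::-1];cv2.imwrite("pics/w7.png",im)
s=manip.sense();print(s["tcp_pos"],s["finger_gap"],delta([.5083,.2900,.067],np.radians(93.8)))
m=vision.camera_model("wrist")
print("TCP px",proj(m,s["tcp_pos"]),"green top px",proj(m,[.5083,.29,.106]))
E
python3 g.py pics/w8.png
```

```text
[0.50908549 0.28505204 0.12987897] 0.3515855457892847 (array([ 0.7,  4.9, 62.9]), np.float64(-0.01), 9.25, np.float64(-1.31))
TCP px [[322.39606207 306.41317812]] green top px [[332.06534691 283.40658469]]
green 333.5 [np.float64(331.0), np.float64(286.0), np.float64(13.0), np.float64(44.0), np.float64(90.0)] [0.5101 0.2895 0.106 ] corners [[0.507, 0.2777], [0.5057, 0.3009], [0.5133, 0.3015], [0.5146, 0.278]]
yellow 977.0 [np.float64(250.0), np.float64(284.0), np.float64(23.0), np.float64(51.0), np.float64(90.0)] [0.5108 0.2463 0.106 ] corners [[0.5049, 0.233], [0.5034, 0.2597], [0.5168, 0.2598], [0.5183, 0.2325]]
red 993.0 [np.float64(415.0), np.float64(280.0), np.float64(23.0), np.float64(48.0), np.float64(90.0)] [0.5042 0.3337 0.106 ] corners [[0.4983, 0.3203], [0.4969, 0.3453], [0.5101, 0.3474], [0.5116, 0.3218]]
```

>>> drive_tool --deltas '[[[1,5,0,-0.01],[1,5,10,-0.01],[1,5,14,-0.01],[1,5,14,-0.01]]]'

```text
t: 9.63
tcp_pos: [0.5058, 0.2896, 0.1131]
tool_rot: [-0.033, 0.999, -0.0, -0.001]
force: [-0.1, -0.0, -0.2]
finger_gap: 0.35
gripper_force: 0.0
```

```bash
python3 - <<'E'
from h import *
s=manip.sense();print(s["tcp_pos"],s["finger_gap"],delta([.5080,.2900,.067],np.radians(93.8)))
E
python3 g.py pics/w9.png;
```

```text
[0.50578031 0.28961874 0.11312558] 0.35048864968482774 (array([-2.4,  0.3, 46.1]), np.float64(0.0), 9.6333, np.float64(-1.31))
green 294.0 [np.float64(324.0), np.float64(308.0), np.float64(12.0), np.float64(47.0), np.float64(90.0)] [0.5105 0.2904 0.106 ] corners [[0.508, 0.2788], [0.5065, 0.3016], [0.513, 0.3021], [0.5146, 0.2791]]
yellow 1229.5 [np.float64(239.0), np.float64(301.0), np.float64(33.0), np.float64(66.0), np.float64(77.0)] [0.5094 0.249  0.106 ] corners [[0.5058, 0.2318], [0.4961, 0.2627], [0.5132, 0.2665], [0.5234, 0.2347]]
red 1103.5 [np.float64(414.0), np.float64(302.0), np.float64(25.0), np.float64(51.0), np.float64(90.0)] [0.504  0.3338 0.106 ] corners [[0.4982, 0.3206], [0.4966, 0.345], [0.51, 0.3472], [0.5117, 0.3222]]
```

View pics/w9.png

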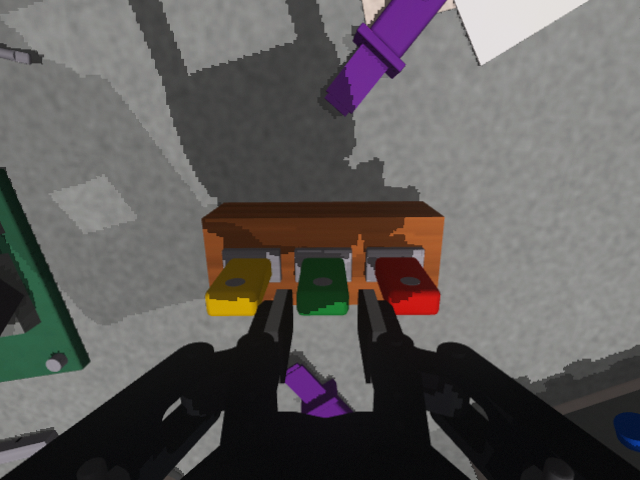

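The open fingers (inner edges at columns 289 and 361) straddle the green handle (298..347) and clear the yellow and red ones. I can descend.

>>> drive_tool --deltas '[[[-2,0,4,0],[-2,0,10,0],[-2,0,16,0],[-2,0,21,0],[-2,0,25,0]]]'

```text
t: 10.1
tcp_pos: [0.5085, 0.2897, 0.0883]
tool_rot: [-0.033, 0.999, -0.0, -0.001]
force: [-0.1, -0.8, 0.5]
finger_gap: 0.35
gripper_force: 0.0
```

>>> drive_tool --deltas '[[[0,0,5,0],[0,0,10,0],[0,0,15,0],[0,0,19,0],[0,0,19,0]]]'

```text
t: 10.52
tcp_pos: [0.5082, 0.2897, 0.0693]
tool_rot: [-0.033, 0.999, -0.0, -0.001]
force: [-0.2, 0.2, -0.7]
finger_gap: 0.352
gripper_force: 0.0
```

>>> drive_tool --deltas '[[[0,0,0,0],[0,0,0,0],[0,0,0,0],[0,0,0,0]]]' --jaw 15 --force 30

```text
t: 10.85
tcp_pos: [0.5089, 0.29, 0.0705]
tool_rot: [-0.033, 0.999, 0.0, 0.0]
force: [0.8, 0.8, -0.5]
finger_gap: 0.3
gripper_force: 31.8
```

>>> drive_tool --deltas '[[[0,0,-8,0],[0,0,-20,0],[0,0,-35,0],[0,0,-55,0],[0,0,-75,0]]]'

```text
t: 11.27
tcp_pos: [0.5088, 0.2899, 0.147]
tool_rot: [-0.033, 0.999, 0.0, 0.0]
force: [0.4, -0.5, -0.8]
finger_gap: 0.302
gripper_force: 31.8
```

```bash
python3 g.py pics/w10.png; python3 - <<'E'
from h import *
s=manip.sense();print(s["t"],s["tcp_pos"],s["finger_gap"],s["gripper_force"])
v=.2359
print(delta([.5683-.0*np.cos(v),.0267,.18],v+np.pi/2))
E
```

```text
yellow 890.0 [np.float64(248.0), np.float64(270.0), np.float64(21.0), np.float64(49.0), np.float64(90.0)] [0.5109 0.247  0.106 ] corners [[0.5053, 0.233], [0.5035, 0.261], [0.5166, 0.2612], [0.5185, 0.2327]]
red 863.5 [np.float64(399.0), np.float64(269.0), np.float64(22.0), np.float64(44.0), np.float64(88.0)] [0.5044 0.3337 0.106 ] corners [[0.499, 0.3201], [0.4966, 0.3452], [0.5099, 0.3476], [0.5124, 0.3219]]
11.3167 [0.51142093 0.29096471 0.15136171] 0.30226265718339895 31.899831891059875
(array([ -39.5, -267.4,  -28.9]), np.float64(-0.169), 11.3167, np.float64(-1.31))
```

>>> drive_tool --deltas '[[[0,0,-20,0],[0,0,-40,0],[-10,-20,-50,0],[-20,-55,-50,0],[-20,-90,-50,0]]]'

```text
t: 11.73
tcp_pos: [0.5378, 0.2016, 0.1978]
tool_rot: [-0.034, 0.999, 0.0, 0.004]
force: [1.0, -0.6, -1.0]
finger_gap: 0.299
gripper_force: 31.9
```

>>> drive_tool --deltas '[[[-10,-35,0,0],[-20,-70,0,0],[-30,-105,0,0],[-40,-140,0,0],[-41,-165,0,0]]]'

```text
t: 12.15
tcp_pos: [0.5891, 0.0362, 0.1966]
tool_rot: [-0.032, 0.999, -0.001, 0.002]
force: [1.0, -0.4, -1.2]
finger_gap: 0.302
gripper_force: 31.8
```

>>> drive_tool --deltas '[[[-1,-11,0,-0.06],[-1,-11,0,-0.12],[-1,-11,0,-0.165],[-1,-11,0,-0.165]]]'

```text
t: 12.48
tcp_pos: [0.5884, 0.028, 0.1961]
tool_rot: [-0.115, 0.993, -0.0, 0.001]
force: [-0.9, 0.2, -1.5]
finger_gap: 0.3
gripper_force: 31.8
```

```bash
cat > p.py <<'E'
from h import *
import sys
s=manip.sense();m=vision.camera_model("wrist");im=np.ascontiguousarray(vision.snapshot("wrist")[:,:,::-1]);cv2.imwrite(sys.argv[1],im)
print(s["t"],s["tcp_pos"].round(4),s["finger_gap"])
v=np.array([.5683,.0265,.085]);yaw=.2359
H=(R.from_euler("z",yaw)*R.from_euler("y",np.pi/6)).as_matrix()
print("pred pins",proj(m,v+np.array([[7,-25,6],[7,25,6]])/1000@H.T).round(1).tolist(),"mouth",proj(m,v).round(1).tolist())
hsv=cv2.cvtColor(im,cv2.COLOR_BGR2HSV)
k=cv2.inRange(hsv,(10,110,60),(28,255,255))
n,_,st,ce=cv2.connectedComponentsWithStats(k)
P=[]
for i in range(1,n):
    if st[i,4]>5 and 150<ce[i,0]<480 and 120<ce[i,1]<420:
        X=onplane(m,ce[i],H[:,2],H[:,2]@v+.003); P.append(X); print(ce[i].round(1),st[i],(H.T@(X-v)*1000).round(1))
np.save("pm.npy",m,allow_pickle=True)
E
python3 p.py pics/w11.png
```

```text
12.4833 [0.5884 0.028  0.1961] 0.2995508724938028
pred pins [[294.7, 222.8], [360.6, 222.5]] mouth [[327.6, 210.5]]
[294.6 221. ] [292 217   6   9  40] [  8.  -25.3   3. ]
[360.1 220.5] [358 216   6  10  47] [ 7.8 25.   3. ]
```

```bash
python3 - <<'E'
from h import *
m=np.load("pm.npy",allow_pickle=True).item();g=cv2.imread("pics/w11.png")
v=np.array([.5683,.0265,.085]);yaw=.2359
H=(R.from_euler("z",yaw)*R.from_euler("y",np.pi/6)).as_matrix()
xs=np.arange(-40,41,2)
acc=[]
for y in(-8,0,8,18,-18):
    p=proj(m,v+np.array([[x,y,0] for x in xs])/1000@H.T).astype(np.float32)
    acc.append(cv2.remap(cv2.cvtColor(g,cv2.COLOR_BGR2GRAY),p[:,:1],p[:,1:],cv2.INTER_LINEAR).ravel())
for i,x in enumerate(xs): print(x,[int(a[i]) for a in acc],end="; ")
# gauge tip area: columns about centre, rows 230..330
print(); s=manip.sense(); r=R.from_quat(s["tool_rot"]).as_matrix()
for z in(.0599,.0199,.014,-.03): print("px at tool z",z,proj(m,s["tcp_pos"]+r@np.array([0,0,z])).round(1))
gg=cv2.cvtColor(g,cv2.COLOR_BGR2GRAY)
print([(int(y),gg[y,300:350:4].tolist()) for y in range(236,330,5)])
E
```

```text
-40 [22, 23, 23, 25, 23]; -38 [22, 22, 23, 25, 22]; -36 [23, 22, 24, 24, 24]; -34 [25, 24, 25, 27, 24]; -32 [25, 27, 25, 29, 27]; -30 [26, 26, 27, 27, 26]; -28 [26, 25, 26, 27, 26]; -26 [24, 24, 25, 27, 25]; -24 [26, 26, 27, 28, 26]; -22 [25, 26, 25, 25, 25]; -20 [25, 26, 27, 27, 26]; -18 [26, 26, 27, 27, 27]; -16 [26, 26, 26, 28, 26]; -14 [25, 26, 25, 26, 26]; -12 [25, 26, 26, 27, 27]; -10 [27, 26, 26, 27, 26]; -8 [27, 25, 25, 46, 26]; -6 [25, 25, 26, 49, 26]; -4 [23, 24, 29, 51, 26]; -2 [24, 24, 28, 51, 27]; 0 [27, 27, 26, 51, 27]; 2 [30, 31, 32, 51, 26]; 4 [33, 32, 32, 51, 27]; 6 [30, 30, 31, 51, 27]; 8 [28, 27, 28, 52, 27]; 10 [40, 46, 43, 50, 22]; 12 [47, 51, 50, 51, 42]; 14 [50, 50, 50, 50, 43]; 16 [50, 49, 50, 52, 42]; 18 [49, 49, 48, 50, 43]; 20 [50, 50, 51, 52, 43]; 22 [49, 50, 50, 51, 43]; 24 [50, 51, 51, 51, 44]; 26 [50, 49, 50, 49, 43]; 28 [50, 50, 50, 51, 44]; 30 [51, 51, 51, 51, 46]; 32 [51, 52, 51, 51, 45]; 34 [51, 52, 55, 56, 44]; 36 [76, 75, 76, 77, 72]; 38 [80, 78, 80, 79, 77]; 40 [78, 79, 79, 79, 76]; 
px at tool z 0.0599 [[323.6 259.6]]
px at tool z 0.0199 [[323.4
[... 538 characters left out ...]
44, 44, 44, 44, 44, 44, 50]), (276, [50, 50, 51, 52, 51, 50, 50, 49, 51, 50, 50, 50, 49]), (281, [54, 53, 53, 53, 52, 53, 52, 52, 53, 53, 52, 52, 52]), (286, [39, 31, 32, 32, 32, 32, 32, 30, 31, 32, 32, 33, 32]), (291, [32, 33, 32, 31, 31, 32, 29, 33, 30, 32, 32, 30, 31]), (296, [32, 32, 31, 30, 31, 30, 32, 31, 30, 32, 31, 32, 31]), (301, [32, 31, 32, 32, 30, 33, 30, 31, 29, 31, 32, 32, 31]), (306, [32, 31, 31, 30, 32, 29, 31, 31, 31, 30, 30, 31, 30]), (311, [32, 32, 31, 30, 34, 31, 30, 31, 31, 30, 30, 31, 30]), (316, [31, 31, 31, 31, 31, 39, 43, 40, 36, 29, 28, 31, 32]), (321, [32, 32, 31, 35, 41, 42, 41, 42, 42, 43, 31, 31, 31]), (326, [32, 32, 31, 30, 43, 41, 42, 41, 43, 36, 31, 31, 30])]
```

```bash
python3 -c "
from h import *
print(delta([.5675,.0263,.160],.2359+np.pi/2))"
```

```text
(array([20.8,  2.8, 36. ]), np.float64(-0.006), 12.5333, np.float64(-1.94))
```

>>> drive_tool --deltas '[[[10,1,10,-0.006],[21,3,20,-0.006],[21,3,32,-0.006],[21,3,36,-0.006],[21,3,36,-0.006]]]'

```text
t: 12.95
tcp_pos: [0.5666, 0.027, 0.1588]
tool_rot: [-0.118, 0.993, 0.0, -0.001]
force: [0.7, -0.5, -1.2]
finger_gap: 0.296
gripper_force: 31.9
```

>>> drive_tool --deltas '[[[0,0,0,0],[0,0,0,0]]]' --force 20

```text
t: 13.12
tcp_pos: [0.5681, 0.0268, 0.1601]
tool_rot: [-0.118, 0.993, -0.0, 0.001]
force: [0.0, -0.8, -0.8]
finger_gap: 0.3
gripper_force: 31.9
```

```bash
python3 -c "
from h import *
print(manip.sense()['tcp_pos'],delta([.5675,.0263,.141],.2359+np.pi/2))"
```

```text
[0.56813845 0.02677368 0.16009781] (array([ 0.8, -0.3, 19.1]), np.float64(0.001), 13.1167, np.float64(-1.96))
```

>>> drive_tool --deltas '[[[1,0,5,0],[1,0,10,0],[1,0,14,0],[1,0,15,0],[1,0,15,0]]]' --jaw 16 --force 20

```text
t: 13.53
tcp_pos: [0.566, 0.0265, 0.1437]
tool_rot: [-0.118, 0.993, 0.0, -0.0]
force: [0.6, 0.6, -1.4]
finger_gap: 0.298
gripper_force: 31.9
```

>>> drive_tool --deltas '[[[0,0,1,0],[0,0,2,0],[0,0,3,0],[0,0,3,0]]]'

```text
t: 13.87
tcp_pos: [0.5664, 0.0265, 0.1413]
tool_rot: [-0.118, 0.993, -0.0, 0.0]
force: [0.6, -0.8, -1.9]
finger_gap: 0.299
gripper_force: 31.9
```

>>> drive_tool --deltas '[[[0,0,1,0],[0,0,2,0],[0,0,3,0],[0,0,3,0]]]'

```text
t: 14.2
tcp_pos: [0.5664, 0.0265, 0.1382]
tool_rot: [-0.118, 0.993, -0.0, 0.0]
force: [0.5, -0.6, -1.2]
finger_gap: 0.299
gripper_force: 31.9
```

>>> drive_tool --deltas '[[[0,0,1,0],[0,0,2,0],[0,0,2,0]]]'

```text
t: 14.45
tcp_pos: [0.5664, 0.0264, 0.137]
tool_rot: [-0.118, 0.993, -0.0, 0.0]
force: [-0.6, -0.3, 4.2]
finger_gap: 0.301
gripper_force: 32.6
```

Contact is where geometry says the vertical blade jams, about 8 mm into the gap. Now I'll swing the handle down-slope so the gauge pivots in the pads.

>>> drive_tool --deltas '[[[-2,0,-0.5,0],[-4,0,-0.4,0],[-6,0,-0.3,0],[-8,0,0,0],[-8,0,0,0]]]'

```text
t: 14.87
tcp_pos: [0.5727, 0.028, 0.1365]
tool_rot: [-0.119, 0.993, -0.0, -0.002]
force: [-3.0, -2.0, 5.4]
finger_gap: 0.301
gripper_force: 33.0
```

>>> drive_tool --deltas '[[[-2,0,0.3,0],[-4,0,0.6,0],[-6,0,0.9,0],[-8,0,1.3,0],[-8,0,1.3,0]]]'

```text
t: 15.28
tcp_pos: [0.5806, 0.0299, 0.1351]
tool_rot: [-0.119, 0.993, -0.0, -0.002]
force: [-3.1, -1.2, 5.5]
finger_gap: 0.298
gripper_force: 33.1
```

>>> drive_tool --deltas '[[[-2,0,0.5,0],[-4,0,1,0],[-6,0,1.6,0],[-8,0,2.2,0],[-8,0,2.2,0]]]'

```text
t: 15.7
tcp_pos: [0.5886, 0.0319, 0.1328]
tool_rot: [-0.119, 0.993, -0.0, -0.001]
force: [-3.0, -1.6, 4.6]
finger_gap: 0.299
gripper_force: 33.2
```

>>> drive_tool --deltas '[[[-2,0,0.7,0],[-4,0,1.4,0],[-6,0,2.1,0],[-8,0,2.9,0],[-8,0,2.9,0]]]'

```text
t: 16.12
tcp_pos: [0.5971, 0.0341, 0.1295]
tool_rot: [-0.118, 0.993, 0.0, -0.001]
force: [-3.2, -1.0, 3.2]
finger_gap: 0.3
gripper_force: 33.1
```

>>> drive_tool --deltas '[[[-2,0,1,0],[-4,0,2,0],[-6,0,3,0],[-7,0,3.8,0],[-7,0,3.8,0]]]'

```text
t: 16.53
tcp_pos: [0.6046, 0.0358, 0.126]
tool_rot: [-0.118, 0.993, 0.0, 0.0]
force: [-1.9, -1.3, 3.4]
finger_gap: 0.302
gripper_force: 33.1
```

```bash
cat > gp.py <<'E'
from h import *
s=manip.sense(); c=s["tcp_pos"]-np.array([0,0,-.020]) # grasp point
c=s["tcp_pos"]+np.array([0,0,.020])
H=(R.from_euler("z",.2359)*R.from_euler("y",np.pi/6)).as_matrix()
print("grasp in head mm",(H.T@(c-np.array([.5686,.0266,.085]))*1000).round(1),s["force"].round(1),s["finger_gap"],s["t"])
E
python3 gp.py
```

```text
grasp in head mm [ 1.7  0.6 71.4] [-1.9 -1.3  3.4] 0.30200799726170674 16.5333
```

>>> drive_tool --deltas '[[[1.5,0,1,0],[2.4,0,2.6,0],[3.4,0,4,0],[4.9,0,6.4,0],[4.9,0,6.4,0]]]'

```text
t: 16.95
tcp_pos: [0.599, 0.0346, 0.1189]
tool_rot: [-0.118, 0.993, 0.0, -0.0]
force: [-0.9, -1.3, -0.1]
finger_gap: 0.3
gripper_force: 32.7
```

```bash
python3 gp.py
```

```text
grasp in head mm [ 0.2  0.7 62.4] [-0.9 -1.3 -0.1] 0.29963236873845783 16.95
```

>>> drive_tool --deltas '[[[1,0,1.7,0],[2.5,0,4.3,0],[3.75,0,6.5,0],[5,0,8.7,0],[5,0,8.7,0]]]'

```text
t: 17.37
tcp_pos: [0.5937, 0.0333, 0.1104]
tool_rot: [-0.118, 0.993, 0.0, -0.001]
force: [1.2, -0.4, -0.2]
finger_gap: 0.299
gripper_force: 32.7
```

>>> drive_tool --deltas '[[[1,0,1.7,0],[2.5,0,4.3,0],[3.5,0,6.1,0],[4.5,0,7.8,0],[4.5,0,7.8,0]]]'

```text
t: 17.78
tcp_pos: [0.5895, 0.0323, 0.1028]
tool_rot: [-0.118, 0.993, 0.0, -0.001]
force: [0.5, -0.0, -1.3]
finger_gap: 0.297
gripper_force: 32.7
```

```bash
python3 gp.py
```

```text
grasp in head mm [-0.1  0.6 43.5] [ 0.5 -0.  -1.3] 0.29736925784559753 17.7833
```

Smooth so far, with about 4 mm left. I'll press until the collar seats.

>>> drive_tool --deltas '[[[0.5,0,0.9,0],[1,0,1.7,0],[1.5,0,2.6,0],[1.5,0,2.6,0]]]'

```text
t: 18.12
tcp_pos: [0.5884, 0.0319, 0.1005]
tool_rot: [-0.118, 0.993, 0.0, -0.0]
force: [0.4, 0.2, -0.6]
finger_gap: 0.297
gripper_force: 32.7
```

>>> drive_tool --deltas '[[[0.4,0,0.7,0],[0.7,0,1.3,0],[0.7,0,1.3,0]]]'

```text
t: 18.37
tcp_pos: [0.5878, 0.0317, 0.0992]
tool_rot: [-0.118, 0.993, 0.0, -0.0]
force: [-0.3, 0.5, -1.0]
finger_gap: 0.303
gripper_force: 32.7
```

```bash
python3 gp.py
```

```text
grasp in head mm [ 0.1  0.5 39.6] [-0.3  0.5 -1. ] 0.3026114183628238 18.3667
```

>>> drive_tool --deltas '[[[0.5,0,0.9,0],[1,0,1.7,0],[1,0,1.7,0]]]'

```text
t: 18.62
tcp_pos: [0.5879, 0.0317, 0.0989]
tool_rot: [-0.118, 0.993, -0.0, 0.001]
force: [0.6, 1.6, 5.6]
finger_gap: 0.298
gripper_force: 33.5
```

>>> drive_tool --deltas '[[[0.3,0,0.5,0],[0.5,0,0.9,0],[0.5,0,0.9,0]]]'

```text
t: 18.87
tcp_pos: [0.588, 0.0317, 0.0989]
tool_rot: [-0.118, 0.993, -0.0, 0.002]
force: [-0.9, 1.9, 9.4]
finger_gap: 0.298
gripper_force: 34.0
```

```bash
python3 gp.py
```

```text
grasp in head mm [ 0.4  0.4 39.4] [-0.9  1.9  9.4] 0.29775169786223193 18.8667
```

The collar is seated. Releasing and retreating.

>>> drive_tool --deltas '[[[-0.4,0,-0.7,0],[-0.4,0,-0.7,0]]]'

```text
t: 19.03
tcp_pos: [0.588, 0.0317, 0.0989]
tool_rot: [-0.118, 0.993, -0.0, 0.001]
force: [-0.3, 1.0, 8.2]
finger_gap: 0.3
gripper_force: 33.5
```

>>> drive_tool --deltas '[[[0,0,0,0],[0,0,0,0],[0,0,0,0],[0,0,0,0],[0,0,0,0]]]' --jaw 50

```text
t: 19.45
tcp_pos: [0.5866, 0.0315, 0.097]
tool_rot: [-0.118, 0.993, 0.0, -0.0]
force: [0.3, 0.0, -0.1]
finger_gap: 0.589
gripper_force: 0.0
```

>>> drive_tool --deltas '[[[0,0,-5,0],[0,0,-20,0],[0,0,-45,0],[0,0,-75,0],[0,0,-105,0]]]'

```text
t: 19.87
tcp_pos: [0.5863, 0.0315, 0.2032]
tool_rot: [-0.118, 0.993, 0.0, -0.001]
force: [0.8, 0.4, 0.2]
finger_gap: 0.586
gripper_force: 0.0
```

>>> drive_tool --deltas '[[[0,0,0,0],[0,0,0,0]]]'

```text
t: 20.03
tcp_pos: [0.5883, 0.0313, 0.2048]
tool_rot: [-0.118, 0.993, -0.001, 0.003]
force: [-0.7, 0.3, 0.5]
finger_gap: 0.584
gripper_force: 0.0
```

```bash
python3 - <<'E'
from h import *
H=(R.from_euler("z",.2359)*R.from_euler("y",np.pi/6)).as_matrix(); v=np.array([.5686,.0266,.085])
for n in("wrist","top"):
    m=vision.camera_model(n);im=np.ascontiguousarray(vision.snapshot(n)[:,:,::-1]);cv2.imwrite(f"pics/end_{n}.png",im)
    k=cv2.inRange(cv2.cvtColor(im,cv2.COLOR_BGR2HSV),(50,130,50),(80,255,255))
    top=np.array([[x,y,56] for x,y in((-7,-13),(-7,13),(7,13),(7,-13))])/1000
    print(n,"pred handle top",proj(m,v+top@H.T).round(0).tolist(),"pred collar",proj(m,v+np.array([[-11,-18,6],[-11,18,6],[11,18,6],[11,-18,6]])/1000@H.T).round(0).tolist())
    c0=proj(m,v+np.array([0,0,.03])@H.T)[0]
    for c in cv2.findContours(k,cv2.RETR_EXTERNAL,cv2.CHAIN_APPROX_NONE)[0]:
        if cv2.contourArea(c)>30: print(cv2.contourArea(c),cv2.boundingRect(c),cv2.boxPoints(cv2.minAreaRect(c)).round(0).tolist())
E
```

```text
wrist pred handle top [[303.0, 257.0], [343.0, 257.0], [342.0, 270.0], [304.0, 270.0]] pred collar [[299.0, 201.0], [348.0, 202.0], [347.0, 222.0], [301.0, 222.0]]
2090.0 (306, 209, 41, 60) [[306.0, 209.0], [346.0, 209.0], [346.0, 268.0], [306.0, 268.0]]
top pred handle top [[322.0, 231.0], [307.0, 234.0], [306.0, 228.0], [320.0, 225.0]] pred collar [[328.0, 250.0], [309.0, 254.0], [307.0, 245.0], [326.0, 241.0]]
121.5 (299, 227, 40, 13) [[299.0, 231.0], [337.0, 226.0], [338.0, 237.0], [300.0, 242.0]]
```

```bash
python3 - <<'E'
import cv2
g=cv2.imread("pics/end_wrist.png"); q=cv2.cvtColor(g,cv2.COLOR_BGR2GRAY)
print([(r,int(q[r,312:338].mean()),g[r,325].tolist()) for r in range(188,274,2)])
print("row205",[(c,int(q[203:208,c].mean())) for c in range(288,362,2)])
E
python3 - <<'E'
import sys; sys.path.insert(0,".")
from h import *
m=vision.camera_model("wrist");H=(R.from_euler("z",.2359)*R.from_euler("y",np.pi/6)).as_matrix(); v=np.array([.5686,.0266,.085])
L=np.array([[-11,0,0],[-11,0,6],[-7,0,6],[-7,0,56],[7,0,56],[-9,-18,4],[-9,18,4]])/1000
for dz in(0,.004): print(dz,proj(m,v+(L+[0,0,dz])@H.T).round(1).tolist())
E
```

```text
[(188, 24, [26, 25, 24]), (190, 24, [25, 24, 25]), (192, 23, [25, 25, 25]), (194, 23, [24, 24, 24]), (196, 24, [25, 25, 24]), (198, 48, [49, 48, 49]), (200, 53, [55, 53, 54]), (202, 71, [72, 68, 69]), (204, 72, [60, 58, 60]), (206, 94, [118, 111, 116]), (208, 62, [66, 77, 61]), (210, 45, [29, 69, 16]), (212, 46, [27, 67, 16]), (214, 47, [30, 70, 17]), (216, 48, [29, 70, 16]), (218, 49, [27, 70, 17]), (220, 49, [27, 69, 16]), (222, 49, [28, 71, 16]), (224, 47, [29, 69, 16]), (226, 46, [29, 68, 18]), (228, 45, [26, 62, 16]), (230, 45, [26, 62, 16]), (232, 45, [27, 63, 16]), (234, 45, [28, 63, 17]), (236, 44, [23, 49, 15]), (238, 45, [35, 61, 26]), (240, 51, [66, 63, 64]), (242, 54, [67, 64, 66]), (244, 55, [66, 63, 64]), (246, 55, [65, 63, 64]), (248, 52, [65, 62, 64]), (250, 48, [43, 66, 35]), (252, 46, [29, 65, 18]), (254, 46, [29, 64, 18]), (256, 56, [28, 57, 19]), (258, 76, [47, 109, 28]), (260, 75, [44, 106, 23]), (262, 73, [43, 105, 26]), (264, 73, [45, 104, 27]), (266, 72, [45, 103, 27]), (268, 71, [40, 95, 22]), (270, 120, [115, 119, 117]), (272, 124, [122, 124, 124])]
row205 [(288, 39), (290, 38), (292, 35), (294, 34), (296, 33), (298, 28), (300, 35), (302, 46), (304, 61), (306, 59), (308, 60), (310, 60), (312, 60), (314, 60), (316, 59), (318, 66), (320, 75), (322, 70), (324, 79), (326, 82), (328, 103), (330, 107), (332, 119), (334, 95), (336, 102), (338, 106), (340, 106), (342, 95), (344, 94), (346, 65), (348, 60), (350, 32), (352, 26), (354, 29), (356, 39), (358, 39), (360, 39)]
0 [[322.4, 200.4], [322.3, 205.7], [322.3, 209.7], [322.0, 262.2], [322.1, 275.1], [298.2, 205.9], [346.5, 206.0]]
0.004 [[322.3, 203.9], [322.3, 209.4], [322.3, 213.4], [321.9, 267.1], [322.0, 279.9], [297.9, 209.6], [346.7, 209.6]]
```

```bash
python3 -c "
from station import manip
print(manip.sign_off())"
```

```text
the job is handed in; nothing more can be done
None
```

The bar lies flat in the tray's empty bay and the green gauge sits in the stand's gap, its collar flush by force and camera checks and released; I handed the job in at about 20 s, and no verdict came back.

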